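# Sauce pot off the warmer, cover slid over the hotplate

### The job

Lift the sauce pot off the warmer by its arched handle, keeping it level, and set it down gently on the round wooden trivet beside, so that no part of its base hangs over the trivet's edge. Then slide the warmer's cover plate all the way along its rails over the bare hotplate until it stops against the end wall. Leave the square board, bottle, bowl and carton alone.

Things in the scene. Friction and masses are not known exactly. Their poses are not given: they have to be found in the camera images.
- pot: Closed cylindrical steel sauce pot, about 0.6 kg, standing on the hotplate at the start: base 110 mm across, body 120 mm (lid rim 126 mm), lid top 101 mm above the base. Origin: centre of its underside, z up. A rigid arched handle spans it along its own y, with thin uprights at y = +-68 mm and a straight grip bar on top, 46 mm clear of the lid.
- pot_grip (a point): Middle of the pot handle's grip bar, on the bar's axis, 155 mm above the pot's underside and over its centre. The bar is black, round, 16 mm thick, 90 mm long and runs along this point's y.
- trivet: Round wooden trivet disc, 140 mm across, 18 mm thick, fixed on the table. Origin: centre of its underside.
- trivet_top (a point): Centre of the trivet's upper face, z up.
- warmer: Countertop steel warmer, fixed: flat box 220 mm (its x) by 410 mm (its y), deck 55 mm above the table. Origin: centre of its underside. Its rails (x = +-104 mm) and its end wall (y = -199 mm) are 12 mm wide and rise to 75 mm. The hotplate is centred at y = -100 mm; the cover plate is parked around y = +100 mm.
- hotplate (a point): Centre of the top face (60 mm above the table) of the hotplate, a dark disc 140 mm across; axes as the warmer's; the cover slides along this y, towards -y.
- cover (a joint): Cover plate's slide, m: 0 = parked at the warmer's +y end, 0.200 = fully over the hotplate, against the end wall. It starts between 0 and 0.025 and slides with about 1.5 N of friction. The pot blocks it while it stands on the hotplate.
- cover_grip (a point): Middle of the cover's handle bar: a black round bar 12 mm thick, 90 mm long along the warmer's x, on the middle of the cover; its axis is 108 mm above the table, 36 mm above the cover's top face (72 mm above the table). The cover plate is 190 mm (x) by 180 mm (y) and 6 mm thick.
- board: Square wooden cutting board, 130 by 130 mm, 14 mm thick, fixed on the table: not the trivet. Origin: centre of underside.
- bottle: White bottle with a grey cap, 56 mm across, 170 mm tall, standing; bystander. Origin: centre of underside.
- bowl: Steel bowl, 110 mm across, 50 mm high; bystander. Origin: centre of underside.
- carton: Cardboard carton, 90 x 170 x 70 mm high; bystander. Origin: centre of underside.
There are look-alikes about, which are no part of the job. There is more than one size of the pot; the job needs the smallest. Leave any blue or green look-alike of the trivet alone.

How it is judged:
By the outcome, as a careful person would: the job done as asked, in the order asked, and still so for the second after the job is handed in, with the robot touching nothing.
It also fails if it takes over 59 s, if anything falls off the work surface, if the arm or the gripper's body presses on something with over 40 N, if the wrist force passes 120 N, or if a joint passes its speed limit or range.

### The arm

A 6-joint arm with a two-finger parallel gripper is mounted at the origin on the work surface. World frame = base frame: x ahead of the robot, y to its left, z up, the work surface at z = 0. Lengths are in mm, angles in rad, forces in N, time in s.
With the tool pointing down it reaches from about 325 to 875 mm from the base axis. Payload 4.4 kg.
Tool frame: the origin (TCP) lies midway between the tips of the shut fingers; the grasp point (between the pads) lies 19 mm behind it; z points along the fingers, y is the line along which they close (so a half turn about z gives the same grasp; the last joint's range is limited). The gripper opens to 85 mm and grips with 20 to 120 N. Pads are 22 mm wide; open, the fingers measure 114 mm over their backs; the gripper's body (76 mm by 85 mm) begins 54 mm behind the grasp point. The pads swing forward as they close: fully open they stand 13 mm farther back than shut.
Start: joints at [-0.15, 0.207, 1.542, -0, 1.393, -0.15], TCP at [575.002, -0.012, 231.282] pointing down, gripper open.
Joint ranges: [-2.73, 2.73], [-0.86, 2.22], [0.23, 2.46], [-1.11, 4.25], [0.08, 2.63], [-2.82, 2.82]. Speed limits (rad/s): [2.79, 2.79, 3.14, 3.14, 3.14, 3.14].

### API

Orientations are given as a unit quaternion [x, y, z, w].
In Python, from rig import telemetry, eyes, ticket, finder gives the robot as it stands. The module is installed in compiled form; this text tells all that it offers.
- The arm moves only by the shell command python3 -m creep 'ROWS' [OPENING] [FORCE]. ROWS is JSON, a list of rows, each an object with "offset": the shift along the tool's x, y, z as a fraction of full scale, a list of three; "angular": the turn, a rotation vector about the tool's x, y, z as a fraction of full scale, a list of three. In form: [{"offset": [tx, ty, tz], "angular": [rx, ry, rz]}, ...]. A call has 1 to 20 rows; each row is the pose to reach, as a shift and turn from the pose commanded when the call began, along the tool's axes at that moment; what a row does not reach only later rows make up. Full scale, the value 1, is 1 m for a shift and 0.5 rad for a turn. A row lasts 1/8 s, in which the tool goes at most 62.5 mm and 10.7 degrees, less where a joint would pass 70% of its speed; a pose out of reach is approached as far as the arm can. A call with a number of a shift or a turn outside -1 to 1 is refused whole. A call with a gripper value outside its range is refused whole. OPENING is the opening, from 0 (shut) to 1 (fully open), set as the call begins (- or left out, the last holds). The fingers move at their own pace and stop on an object; FORCE is the grip in N (left out, the last holds). Time passes only in rows, so rows that repeat a pose let the fingers close. It gives the time, the measured TCP pose, the force, the opening and the grip force at its end, in the units of the state.
- telemetry.read_state(): the state, without advancing time (a new reading comes with each control period).
- eyes.capture(name): name is "scene" or "side" or "wrist"; returns (picture, depth): 384x512x3 uint8, red, green, blue; 384x512 float32, mm along the optical axis (not along the pixel's ray), 0 where there is no reading.
- eyes.camera_params(name): a dict with "K" (3x3 intrinsics, pixels), "world_from_camera" (4x4, takes a point from camera to world coordinates); the wrist camera has in their place "T_tool_cam" (4x4, takes a point from camera to tool coordinates, whose origin is the TCP and whose axes are the flange's). Camera axes: x right, y down, z forward; pixel columns grow to the right and rows downward; lengths in mm; the calibration is good to about 2 mm. A picture is of the moment at which its call begins: read the wrist's pose just before it. camera_params takes no time and is no camera call.
- ticket.close_job(): hands the job in; it is judged then, once.
Trained networks look in the newest picture that a camera, given by its name, has taken for a name from the list of things; names that differ only in an ending like _2 or _b are one class to them, and where a whole thing is asked for, a point or a joint stands for the part that bears it (a point fixed in the world has none). Each returns a list of dicts, best first, with "score" (0 to 1); they miss things now and then, are a little off and sometimes report something else, mostly with a low value. They report only what shows in the picture. A call takes as long as a camera call. They do not tell look-alikes from the thing itself.
- finder.search_frame(camera, label): "position" ([row, column] as shares, 0 to 1, of the picture: columns of its width, rows of its height, amid what is visible of it).
- finder.outline_of(camera, label): "region" (384x512 bool, what is visible of it) and "position" ([row, column] as shares, 0 to 1, of the picture: columns of its width, rows of its height, amid what is visible of it).
- finder.pinpoint(camera, label): "position" ([row, column] as shares, 0 to 1, of the picture: columns of its width, rows of its height: a listed point, or the origin of a listed thing).
The state is a dict: "clock": time; "joint_positions": joint angles; "dq": joint speeds; "joint_torque": joint torques, N m; "tcp_pos": TCP position; "tool_rot": TCP orientation; "force": force on the tool from outside, world axes, zero at the start; "torque": the same for the moment, N m; "gripper_width": finger opening in mm; "grip_force": force on a finger pad.
Only numpy, scipy, OpenCV 4.12 (cv2) and the standard library are available. Lean on these libraries where they do the work, as an engineer would, in place of code of your own. Each camera call takes 0.05 s, during which the arm holds its last target. There are 200 camera calls.

## Working session

There is one attempt and no reset: what is moved stays moved. The work goes in short steps, Python scripts to look and compute and a shell command to move; the robot and the scene stay as the last step left them, time stands still between calls to the robot, and variables do not carry over. Pictures are saved under pics/ and viewed, at most 10 in all, crops included, and the job is handed in when it is done.

```bash
mkdir -p pics; cat > h.py <<'E'
import numpy as np, cv2
from rig import telemetry, eyes, finder
from scipy.spatial.transform import Rotation as R
def T(cam):
    p=eyes.camera_params(cam)
    if 'world_from_camera' in p: return np.array(p['K']),np.array(p['world_from_camera'])
    s=telemetry.read_state(); W=np.eye(4); W[:3,:3]=R.from_quat(s['tool_rot']).as_matrix(); W[:3,3]=s['tcp_pos']
    return np.array(p['K']),W@np.array(p['T_tool_cam'])
def cloud(K,M,d):
    v,u=np.mgrid[:384,:512]
    P=np.stack([(u-K[0,2])*d/K[0,0],(v-K[1,2])*d/K[1,1],d],-1)@M[:3,:3].T+M[:3,3]
    P[d<=0]=np.nan
    return P
def ray(K,M,rc):
    u,v=rc[1]*512,rc[0]*384
    r=M[:3,:3]@np.array([(u-K[0,2])/K[0,0],(v-K[1,2])/K[1,1],1]); return M[:3,3],r/np.linalg.norm(r)
def atz(K,M,rc,z):
    o,r=ray(K,M,rc); return o+r*(z-o[2])/r[2]
def tri(a,b):
    A=np.zeros((3,3));c=np.zeros(3)
    for o,r in (a,b):
        Q=np.eye(3)-np.outer(r,r);A+=Q;c+=Q@o
    p=np.linalg.solve(A,c); return p,[float(np.linalg.norm((np.eye(3)-np.outer(r,r))@(p-o))) for o,r in (a,b)]
def snap(cam,fn=None):
    K,M=T(cam); im,d=eyes.capture(cam)
    if fn: cv2.imwrite('pics/'+fn,im[:,:,::-1])
    return K,M,im,d
E
python3 - <<'E'
from h import *
import pickle
np.set_printoptions(precision=0,suppress=True)
ims=[]
for c in('scene','side'):
    K,M,im,d=snap(c); ims.append(im); P=cloud(K,M,d)
    pickle.dump((K,M,im,d),open(c+'.pkl','wb'))
    for n in('pot','pot_grip','trivet','trivet_top','hotplate','cover_grip','warmer','board'):
        for r in finder.pinpoint(c,n):
            if r['score']<.2: continue
            p=r['position'];u=int(np.clip(p[1]*512,0,511));v=int(np.clip(p[0]*384,0,383))
            print(c,n,round(r['score'],2),'px',u,v,'depthpt',P[v,u])
cv2.imwrite('pics/a.png',cv2.resize(np.vstack(ims)[:,:,::-1],(400*1,600)))
cv2.imwrite('pics/scene.png',ims[0][:,:,::-1]);cv2.imwrite('pics/side.png',ims[1][:,:,::-1])
E
```

```text
scene pot 0.91 px 294 194 depthpt [593.  71. 154.]
scene pot 0.71 px 188 169 depthpt [ 391. -162.  118.]
scene pot 0.64 px 301 126 depthpt [333. 211.  86.]
scene pot_grip 0.85 px 306 76 depthpt [nan nan nan]
scene pot_grip 0.62 px 181 129 depthpt [ 322. -152.  210.]
scene pot_grip 0.56 px 293 165 depthpt [546.  83. 217.]
scene trivet 0.97 px 132 330 depthpt [ 745. -424.   17.]
scene trivet 0.91 px 127 265 depthpt [ 565. -397.   15.]
scene trivet 0.56 px 121 207 depthpt [ 384. -373.   23.]
scene trivet_top 0.94 px 120 202 depthpt [ 360. -372.   15.]
scene trivet_top 0.71 px 127 262 depthpt [ 559. -395.   19.]
scene trivet_top 0.57 px 126 331 depthpt [ 743. -438.   18.]
scene hotplate 0.63 px 289 196 depthpt [593.  57. 153.]
scene cover_grip 0.78 px 349 159 depthpt [511. 280. 108.]
scene cover_grip 0.69 px 129 264 depthpt [ 565. -391.   17.]
scene warmer 0.92 px 316 194 depthpt [555. 164.  51.]
scene board 0.81 px 185 239 depthpt [ 543. -228.   13.]
side pot 0.94 px 227 275 depthpt [ 255. -204.   76.]
side pot 0.87 px 228 197 depthpt [503.  40. 107.]
side pot 0.73 px 133 232 depthpt [221. 188.  51.]
side pot_grip 0.88 px 219 154 depthpt [554. 124. 221.]
side pot_grip 0.82 px 226 217 depthpt [ 307. -160.  214.]
side pot_grip 0.66 px 123 175 depthpt [465. 649.  -0.]
side trivet 0.89 px 347 269 depthpt [ 538. -402.   19.]
side trivet 0.74 px 304 299 depthpt [ 365. -376.   17.]
side trivet 0.74 px 386 242 depthpt [ 729. -428.   16.]
side trivet_top 0.85 px 347 264 depthpt [ 557. -390.   19.]
side trivet_top 0.81 px 388 239 depthpt [ 743. -427.   19.]
side trivet_top 0.77 px 299 298 depthpt [ 360. -364.   17.]
side trivet_top 0.4 px 352 266 depthpt [ 562. -404.   16.]
side hotplate 0.88 px 227 197 depthpt [502.  44. 105.]
side cover_grip 0.6 px 185 176 depthpt [544. 318.  75.]
side warmer 0.98 px 206 203 depthpt [485. 135.  54.]
side board 0.62 px 299 247 depthpt [ 534. -234.   16.]
```

View pics/scene.png

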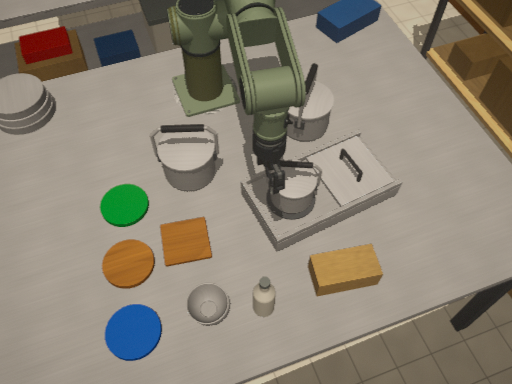

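View pics/side.png

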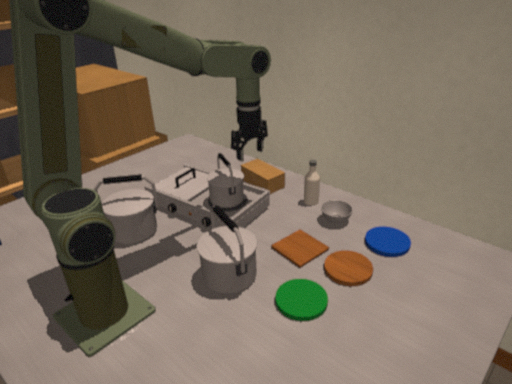

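Three pots: large at scene (188,165), middle (307,110), and small on the warmer's hotplate (293,190), which is the one to use. The discs are green (124,205), blue (133,331) and wooden (128,263). The wooden one is the trivet, and the square board is at (186,241). Next I'll measure these and check a crop.

```bash
cat > m.py <<'E'
from h import *
import pickle
np.set_printoptions(precision=1,suppress=True)
def line(Q):
    c=(Q.min(0)+Q.max(0))/2; w=np.linalg.svd(Q-Q.mean(0),full_matrices=False)[2][0]; t=(Q-Q.mean(0))@w
    return 'n',len(Q),'mid',Q.mean(0)+w*(np.percentile(t,1)+np.percentile(t,99))/2,'len',np.ptp(t),'yaw',np.degrees(np.arctan2(w[1],w[0]))
E
python3 - <<'E'
from m import *
D={c:pickle.load(open(c+'.pkl','rb')) for c in('scene','side')}
px={'grip':((293,165),(219,154)),'trivet':((127,262),(347,264)),'cover':((349,159),(185,176))}
for k,(a,b) in px.items():
    print(k,tri(ray(*D['scene'][:2],(a[1]/384,a[0]/512)),ray(*D['side'][:2],(b[1]/384,b[0]/512))))
for c,(K,M,im,d) in D.items():
    P=cloud(K,M,d); dark=im.max(2)<70
    x,y,z=np.moveaxis(P,2,0)
    tr=(np.hypot(x-560,y+395)<90)&(z>9)&(z<30); Q=P[tr]
    (cx,cy),r=cv2.minEnclosingCircle(Q[:,:2].astype(np.float32)); print(c,'trivet',cx,cy,r,np.median(Q[:,2]),len(Q))
    cm=dark&(np.hypot(x-511,y-270)<90)&(z>90)&(z<125); print(c,'cover',*line(P[cm]))
    g=dark&(np.hypot(x-550,y-85)<90)&(z>195)&(z<235)&(y>40); print(c,'grip',*line(P[g]))
    lid=(np.hypot(x-575,y-75)<110)&(z>145)&(z<180)&~dark; Q=P[lid];print(c,'lid',(Q.min(0)+Q.max(0))/2,np.median(Q[:,2]))
    wl=(np.abs(x-560)<230)&(np.abs(y-150)<330)&(z>46)&(z<80)&~((np.hypot(x-330,y-210)<100))
    n,l,st,_=cv2.connectedComponentsWithStats(wl.astype(np.uint8)); i=1+st[1:,4].argmax()
    print(c,'warmer',cv2.minAreaRect(P[l==i][:,:2].astype(np.float32)))
s=D['scene'][2];e=D['side'][2]
cv2.imwrite('pics/crop.png',np.hstack([cv2.resize(s[60:340,60:420],(460,360)),cv2.resize(e[140:330,80:420],(340,360))])[:,:,::-1])
E
```

```text
grip (array([541. ,  93.1, 226.4]), [14.077092442229212, 14.077092442229112])
trivet (array([ 557.8, -392.6,   18.5]), [2.2991505149272045, 2.299150514927095])
cover (array([511.7, 278.7, 103.9]), [3.929965637005287, 3.929965637005317])
scene trivet 552.9442749023438 -397.2252197265625 75.96232604980469 16.878186492905115 1947
scene cover n 106 mid [524.3 280.8 110.2] len 95.96389367222318 yaw 7.306980652504392
scene grip n 171 mid [546.9  89.8 219.2] len 84.26779820624517 yaw 64.80976628254359
scene lid [542.4  89.6 161.7] 155.89847615722113
scene warmer ((531.9588623046875, 186.91986083984375), (224.27911376953125, 414.06463623046875), 7.135295867919922)
side trivet 555.746826171875 -395.9867248535156 71.94945526123047 17.24163122979138 1302
side cover n 52 mid [515.9 277.3 107.5] len 97.54526705151662 yaw -173.50491986245027
side grip n 52 mid [537.7  90.  220.1] len 105.84111875696912 yaw -113.87783258245807
side lid [539.4  86.4 162.2] 155.03919406624084
side warmer ((523.16943359375, 180.37005615234375), (241.3254852294922, 411.51275634765625), 6.827009677886963)
```

View pics/crop.png

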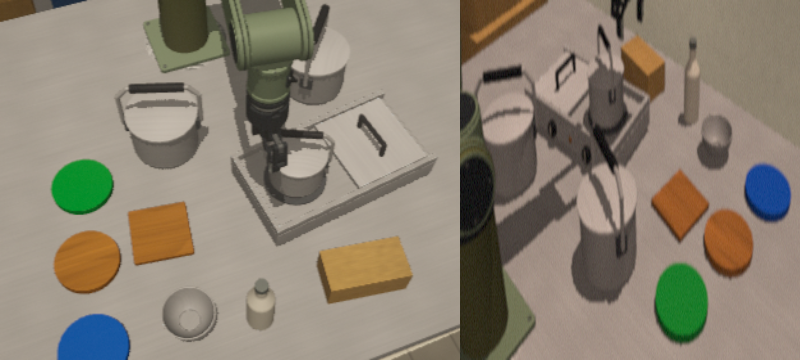

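The crop confirms it: the small pot stands on the hotplate, and the wooden round disc is at full-frame (128,263), between green and blue and beside the square board. Next I'll read the tool axes and work out the first move to a viewpoint over the pot.

```bash
cat >> h.py <<'E'
def plan(p,yaw_y,z=None):
    """rows values for tool-down pose at TCP p with tool y at yaw_y (deg, mod 180)"""
    s=telemetry.read_state(); A=R.from_quat(s['tool_rot']).as_matrix(); 
    sh=A.T@(np.array(p)-s['tcp_pos'])/1000
    out=[]
    for k in(0,180):
        a=np.radians(yaw_y+k); y=np.array([np.cos(a),np.sin(a),0]); zz=np.array([0,0,-1.]); B=np.stack([np.cross(y,zz),y,zz],1)
        out.append(R.from_matrix(A.T@B).as_rotvec()/.5)
    return 'offset',sh,'angular',out
E
python3 - <<'E'
from h import *
np.set_printoptions(precision=4,suppress=True)
s=telemetry.read_state();print(s['clock'],s['tcp_pos']);print(R.from_quat(s['tool_rot']).as_matrix());print(np.array(eyes.camera_params('wrist')['T_tool_cam']))
print(plan([542,89,330],-25))
E
```

```text
0.9 [574.9988   0.0017 231.2988]
[[-0.  1.  0.]
 [ 1.  0. -0.]
 [-0.  0. -1.]]
[[   0.0012   -0.9539   -0.3001   76.118 ]
 [   1.        0.0013   -0.0004   -0.5124]
 [   0.0008   -0.3001    0.9539 -142.346 ]
 [   0.        0.        0.        1.    ]]
('offset', array([ 0.089 , -0.033 , -0.0987]), 'angular', [array([ 0.0001, -0.    ,  0.8727]), array([ 0.    ,  0.0001, -5.4104])])
```

```bash
python3 -m creep '[{"offset":[0,0,-0.06],"angular":[0,0,0.3]},{"offset":[0.03,-0.01,-0.1],"angular":[0,0,0.6]},{"offset":[0.07,-0.033,-0.1],"angular":[0,0,0.87]},{"offset":[0.07,-0.033,-0.1],"angular":[0,0,0.87]},{"offset":[0.07,-0.033,-0.1],"angular":[0,0,0.87]},{"offset":[0.07,-0.033,-0.1],"angular":[0,0,0.87]}]' 1
python3 - <<'E'
from m import *
K,M,im,d=snap('wrist','w1.png'); print([ (round(r['score'],2),r['position']) for r in finder.pinpoint('wrist','pot_grip')])
P=cloud(K,M,d);x,y,z=np.moveaxis(P,2,0);dark=im.max(2)<70
g=dark&(np.hypot(x-542,y-89)<75)&(z>200)&(z<235);print('grip',*line(P[g]),P[g][:,2].max())
import pickle
for r in finder.pinpoint('wrist','pot_grip')[:1]:
    Ks,Ms,_,_=pickle.load(open('side.pkl','rb')); print(atz(K,M,r['position'],215), tri(ray(K,M,r['position']),ray(Ks,Ms,(154/384,219/512))))
lid=(np.hypot(x-542,y-89)<75)&(z>150)&(z<172)&~dark;Q=P[lid]
print('lid',cv2.minEnclosingCircle(Q[:,:2].astype(np.float32)),np.median(Q[:,2]))
print(plan([542,89,330],-25))
E
```

```text
clock: 1.65
tcp_pos: [542.2, 69.2, 330.6]
tool_rot: [0.843, 0.538, -0.001, -0.0]
force: [0.0, 0.2, -0.5]
gripper_width: 85.5
grip_force: 0.0
[(0.74, [0.4333, 0.4717]), (0.53, [0.081, 0.758])]
grip n 1665 mid [541.5  89.7 221. ] len 89.60940732067735 yaw -114.49725916864134 224.1310959256733
[540.8  90.1 215. ] (array([538.6,  98. , 234.8]), [6.321339202684481, 6.32133920268441])
lid ((544.65869140625, 87.44024658203125), 66.83926391601562) 155.224661315352
('offset', array([ 0., -0.,  0.]), 'angular', [array([-0.,  0.,  0.]), array([-0. , -0. , -6.3])])
```

View pics/w1.png

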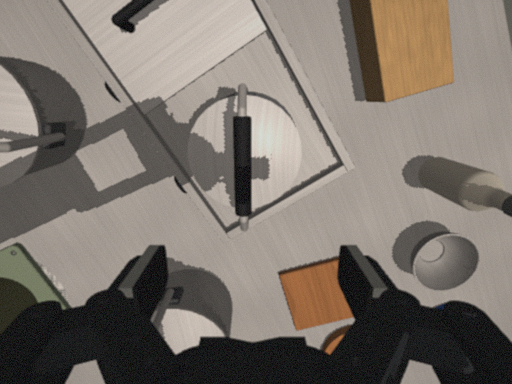

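The wrist view shows the black bar upright at (243,165) with the lid below and clear space either side. Bar middle is (541.5, 89.7), with its top at about 223, which puts the axis at about 215. This agrees with the text. Descending to grasp.

```bash
python3 -m creep '[{"offset":[0.018,-0.009,0.0],"angular":[0,0,0]},{"offset":[0.018,-0.009,0.04],"angular":[0,0,0]},{"offset":[0.018,-0.009,0.08],"angular":[0,0,0]},{"offset":[0.018,-0.009,0.11],"angular":[0,0,0]},{"offset":[0.018,-0.009,0.136],"angular":[0,0,0]},{"offset":[0.018,-0.009,0.136],"angular":[0,0,0]},{"offset":[0.018,-0.009,0.136],"angular":[0,0,0]}]' 1
python3 -m creep '[{"offset":[0,0,0],"angular":[0,0,0]},{"offset":[0,0,0],"angular":[0,0,0]},{"offset":[0,0,0],"angular":[0,0,0]},{"offset":[0,0,0],"angular":[0,0,0]},{"offset":[0,0,0],"angular":[0,0,0]},{"offset":[0,0,0],"angular":[0,0,0]},{"offset":[0,0,0],"angular":[0,0,0]},{"offset":[0,0,0],"angular":[0,0,0]}]' 0 70
```

```text
clock: 2.68
tcp_pos: [542.2, 90.7, 196.5]
tool_rot: [0.843, 0.538, 0.001, 0.0]
force: [0.5, 0.2, 1.3]
gripper_width: 85.6
grip_force: 0.0
clock: 3.68
tcp_pos: [541.8, 89.9, 195.7]
tool_rot: [0.843, 0.538, 0.0, 0.0]
force: [0.1, -0.8, 3.4]
gripper_width: 14.0
grip_force: 68.2
```

```bash
python3 -m creep '[{"offset":[0,0,-0.006],"angular":[0,0,0]},{"offset":[0,0,-0.014],"angular":[0,0,0]},{"offset":[0,0,-0.026],"angular":[0,0,0]},{"offset":[0,0,-0.042],"angular":[0,0,0]},{"offset":[0,0,-0.058],"angular":[0,0,0]},{"offset":[0,0,-0.072],"angular":[0,0,0]},{"offset":[0,0,-0.08],"angular":[0,0,0]},{"offset":[0,0,-0.08],"angular":[0,0,0]}]' 0 70
python3 - <<'E'
from m import *
for c in('scene','side'):
    K,M,im,d=snap(c,c+'2.png');P=cloud(K,M,d);x,y,z=np.moveaxis(P,2,0)
    hsv=cv2.cvtColor(im,cv2.COLOR_RGB2HSV)
    tr=(np.hypot(x-556,y+395)<90)&(hsv[...,0]<25)&(hsv[...,1]>120)&(y<-310)
    n,l,st,_=cv2.connectedComponentsWithStats(tr.astype(np.uint8)); m=(l==1+st[1:,4].argmax())&(z>12)
    cnt=max(cv2.findContours(m.astype(np.uint8),0,1)[0],key=cv2.contourArea)
    q=np.array([atz(K,M,((v+.5)/384,(u+.5)/512),18)[:2] for u,v in cnt[:,0]],np.float32)
    print(c,'trivet',cv2.fitEllipse(q),cv2.minEnclosingCircle(q),[atz(K,M,r['position'],18) for r in finder.pinpoint(c,'trivet_top')[:3]])
    m=(np.hypot(x-542,y-89)<80)&(z>100)&(z<225);m2=m&(z>228-0);
    for h in(150,180,210): Q=P[m&(abs(z-h)<8)];print(c,h,len(Q),Q.mean(0))
E
cd pics; python3 -c "
import cv2,numpy as np
a=cv2.imread('scene2.png')[100:300,180:380];b=cv2.imread('side2.png')[90:290,130:330]
cv2.imwrite('lift.png',cv2.resize(np.hstack([a,b]),(800,400)))"
```

```text
clock: 4.68
tcp_pos: [541.9, 90.1, 276.3]
tool_rot: [0.843, 0.538, 0.001, 0.001]
force: [0.1, -0.4, -7.9]
gripper_width: 14.1
grip_force: 68.4
scene trivet ((561.0774536132812, -392.3983154296875), (135.57186889648438, 135.95082092285156), 66.83557891845703) ((561.2096557617188, -391.4687805175781), 69.91018676757812) [array([ 369.6, -373.3,   18. ]), array([ 744.2, -430.4,   18. ]), array([ 563.7, -384.8,   18. ])]
scene 150 91 [584.9  67.4 152.9]
scene 180 150 [585.1  68.2 179.9]
scene 210 189 [578.9  68.6 210.4]
side trivet ((551.2503662109375, -398.95721435546875), (136.01927185058594, 139.82383728027344), 108.31532287597656) ((551.0673217773438, -398.7022399902344), 72.2684555053711) [array([ 357.4, -362.7,   18. ]), array([ 542.7, -397.1,   18. ])]
side 150 120 [507.4  51.6 150.9]
side 180 154 [508.3  54.4 180. ]
side 210 154 [507.   53.3 210.1]
```

View pics/lift.png

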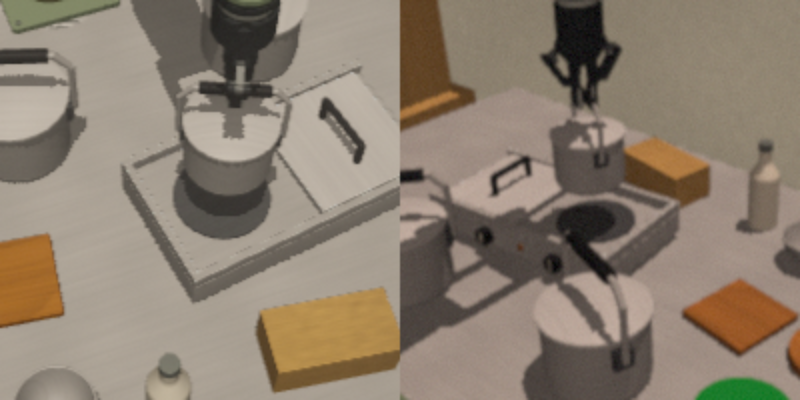

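The pot hangs level and clear of the warmer, and the hotplate is bare below it. The scene and side trivet estimates differ by about ±5 mm, just as they did for the bar, where their mean matched the wrist reading. So I'll use the mean, (556, -396). Carrying it over higher, bowed away from the large pot.

```bash
python3 -m creep '[{"offset":[-0.004,0.003,-0.015],"angular":[0,0,0]},{"offset":[-0.017,0.013,-0.03],"angular":[0,0,0]},{"offset":[-0.037,0.028,-0.045],"angular":[0,0,0]},{"offset":[-0.062,0.046,-0.06],"angular":[0,0,0]},{"offset":[-0.093,0.067,-0.06],"angular":[0,0,0]},{"offset":[-0.128,0.088,-0.06],"angular":[0,0,0]},{"offset":[-0.167,0.11,-0.06],"angular":[0,0,0]},{"offset":[-0.207,0.131,-0.06],"angular":[0,0,0]},{"offset":[-0.248,0.151,-0.06],"angular":[0,0,0]},{"offset":[-0.288,0.168,-0.06],"angular":[0,0,0]},{"offset":[-0.326,0.183,-0.06],"angular":[0,0,0]},{"offset":[-0.361,0.196,-0.06],"angular":[0,0,0]},{"offset":[-0.391,0.205,-0.06],"angular":[0,0,0]},{"offset":[-0.414,0.212,-0.06],"angular":[0,0,0]},{"offset":[-0.429,0.216,-0.06],"angular":[0,0,0]},{"offset":[-0.435,0.2175,-0.06],"angular":[0,0,0]},{"offset":[-0.435,0.2175,-0.06],"angular":[0,0,0]},{"offset":[-0.435,0.2175,-0.06],"angular":[0,0,0]}]' 0 70
```

```text
clock: 7.12
tcp_pos: [555.8, -394.8, 335.4]
tool_rot: [0.843, 0.538, 0.0, -0.0]
force: [-0.3, 0.5, -8.1]
gripper_width: 13.6
grip_force: 68.7
```

```bash
python3 -m creep '[{"offset":[0,0,0.01],"angular":[0,0,0]},{"offset":[0,0,0.03],"angular":[0,0,0]},{"offset":[0,0,0.06],"angular":[0,0,0]},{"offset":[0,0,0.09],"angular":[0,0,0]},{"offset":[0,0,0.12],"angular":[0,0,0]},{"offset":[0,0,0.14],"angular":[0,0,0]},{"offset":[0,0,0.155],"angular":[0,0,0]},{"offset":[0,0,0.165],"angular":[0,0,0]},{"offset":[0,0,0.17],"angular":[0,0,0]},{"offset":[0,0,0.17],"angular":[0,0,0]}]' 0 70
python3 - <<'E'
from m import *
A=[]
for c in('scene','side'):
    K,M,im,d=snap(c);P=cloud(K,M,d);x,y,z=np.moveaxis(P,2,0)
    lid=(np.hypot(x-556,y+396)<85)&(z>115)&(z<140)&(im.min(2)>60)
    Q=P[lid];print(c,len(Q),'lid',Q.mean(0),cv2.minEnclosingCircle(Q[:,:2].astype(np.float32)))
    u,v=(128,240) if c=='scene' else (348,245)
    A.append(cv2.resize(im[v-75:v+75,u-100:u+100] if u>=100 else im,(400,300)))
cv2.imwrite('pics/hover.png',np.hstack(A)[:,:,::-1])
E
```

```text
clock: 8.38
tcp_pos: [555.5, -396.2, 165.6]
tool_rot: [0.843, 0.538, 0.0, 0.0]
force: [0.2, -0.1, -8.9]
gripper_width: 14.0
grip_force: 68.6
scene 1329 lid [ 571.1 -396.1  124.7] ((557.4139404296875, -396.8590087890625), 71.39947509765625)
side 985 lid [ 543.9 -401.   125.6] ((553.0096435546875, -399.48858642578125), 71.11158752441406)
```

View pics/hover.png

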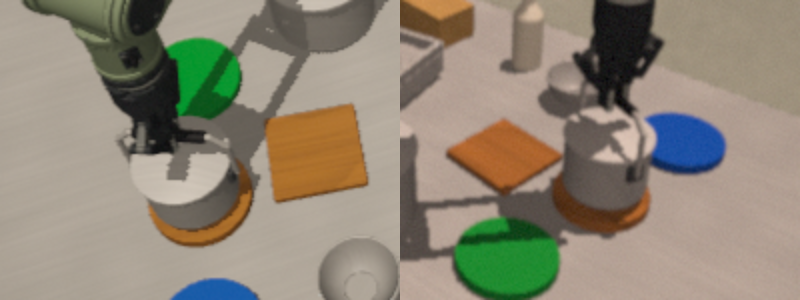

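The pot hovers over the wooden trivet. In the left view the wood margin looks wider on the right than on the left, so I'll measure the offset within each camera, which cancels calibration error.

```bash
python3 - <<'E'
from m import *
from scipy.optimize import least_squares as ls
T0={'scene':(561.1,-392.2),'side':(551.2,-398.9)}
for c in('scene','side'):
    K,M,im,d=snap(c);P=cloud(K,M,d);x,y,z=np.moveaxis(P,2,0)
    hsv=cv2.cvtColor(im,cv2.COLOR_RGB2HSV)
    near=np.hypot(x-556,y+396)<85
    b=near&(z>45)&(z<105)&(hsv[...,1]<70);Q=P[b]
    f=ls(lambda p:np.hypot(Q[:,0]-p[0],Q[:,1]-p[1])-60,[556,-396],loss='soft_l1',f_scale=2)
    w=near&(z>10)&(z<25)&(hsv[...,0]<25)&(hsv[...,1]>120)
    cnt=np.argwhere(w&~cv2.erode(w.astype(np.uint8),np.ones((3,3))).astype(bool))
    q=np.array([atz(K,M,((v+.5)/384,(u+.5)/512),18)[:2] for v,u in cnt])
    ctr=np.array(T0[c]); q=q[abs(np.hypot(*(q-ctr).T)-69)<6]
    g=ls(lambda p:np.hypot(q[:,0]-p[0],q[:,1]-p[1])-70,ctr,loss='soft_l1',f_scale=1)
    for h0,h1 in((45,65),(65,85),(85,105)):
        q2=Q[(Q[:,2]>h0)&(Q[:,2]<h1)];print(h0,ls(lambda p:np.hypot(q2[:,0]-p[0],q2[:,1]-p[1])-60,[556,-396],loss='soft_l1',f_scale=2).x)
    # silhouette: pot column limits vs trivet
    print(c,'pot',f.x,len(Q),'trivet now',g.x,len(q),'before',T0[c],'diff pot-triv',f.x-g.x)
E
```

```text
45 [ 555.9 -397.5]
65 [ 555.8 -397.3]
85 [ 555.9 -396. ]
scene pot [ 555.9 -397. ] 465 trivet now [ 559.  -393.2] 128 before (561.1, -392.2) diff pot-triv [-3.2 -3.8]
45 [ 556.6 -397.9]
65 [ 556.4 -397.9]
85 [ 556.  -399.2]
side pot [ 556.3 -398.2] 711 trivet now [ 551.  -399.6] 105 before (551.2, -398.9) diff pot-triv [5.3 1.4]
```

Averaged over both cameras, the offset is under 2 mm against a 15 mm margin. Lowering gently.

```bash
python3 -m creep '[{"offset":[0,0,0.003],"angular":[0,0,0]},{"offset":[0,0,0.006],"angular":[0,0,0]},{"offset":[0,0,0.008],"angular":[0,0,0]},{"offset":[0,0,0.009],"angular":[0,0,0]},{"offset":[0,0,0.01],"angular":[0,0,0]},{"offset":[0,0,0.01],"angular":[0,0,0]}]' 0 70
python3 -m creep '[{"offset":[0,0,0.0005],"angular":[0,0,0]},{"offset":[0,0,0.001],"angular":[0,0,0]},{"offset":[0,0,0.0015],"angular":[0,0,0]},{"offset":[0,0,0.0015],"angular":[0,0,0]}]' 0 70
```

```text
clock: 9.32
tcp_pos: [555.3, -396.0, 155.2]
tool_rot: [0.843, 0.538, -0.0, -0.0]
force: [0.1, -0.8, -7.5]
gripper_width: 13.8
grip_force: 68.7
clock: 9.82
tcp_pos: [555.5, -396.1, 153.9]
tool_rot: [0.843, 0.538, 0.0, 0.0]
force: [-1.0, -0.4, -8.2]
gripper_width: 13.5
grip_force: 68.8
```

```bash
python3 -m creep '[{"offset":[0,0,0.0005],"angular":[0,0,0]},{"offset":[0,0,0.001],"angular":[0,0,0]},{"offset":[0,0,0.001],"angular":[0,0,0]},{"offset":[0,0,0.001],"angular":[0,0,0]}]' 0 70
```

```text
clock: 10.32
tcp_pos: [555.7, -396.2, 153.8]
tool_rot: [0.843, 0.538, 0.0, 0.001]
force: [-0.6, 2.6, -1.3]
gripper_width: 13.6
grip_force: 69.4
```

Contact confirmed, as the pot's weight has come off the wrist. Releasing.

```bash
python3 -m creep '[{"offset":[0,0,0.0003],"angular":[0,0,0]},{"offset":[0,0,0.0003],"angular":[0,0,0]},{"offset":[0,0,0.0003],"angular":[0,0,0]}]' 0 20
python3 -m creep '[{"offset":[0,0,0],"angular":[0,0,0]},{"offset":[0,0,0],"angular":[0,0,0]},{"offset":[0,0,0],"angular":[0,0,0]},{"offset":[0,0,0],"angular":[0,0,0]},{"offset":[0,0,0],"angular":[0,0,0]},{"offset":[0,0,0],"angular":[0,0,0]},{"offset":[0,0,0],"angular":[0,0,0]}]' 1 20
```

```text
clock: 10.7
tcp_pos: [555.8, -396.3, 153.8]
tool_rot: [0.843, 0.538, 0.0, 0.001]
force: [-1.9, 2.9, 4.9]
gripper_width: 14.0
grip_force: 70.0
clock: 11.58
tcp_pos: [555.4, -396.0, 152.5]
tool_rot: [0.843, 0.538, 0.0, 0.0]
force: [-0.2, -0.2, 0.2]
gripper_width: 85.2
grip_force: 0.0
```

```bash
python3 -m creep '[{"offset":[0,0,-0.02],"angular":[0,0,0]},{"offset":[0,0,-0.06],"angular":[0,0,0]},{"offset":[0,0,-0.11],"angular":[0,0,0]},{"offset":[0,0,-0.16],"angular":[0,0,0]},{"offset":[-0.02,0,-0.2],"angular":[0,0,0]},{"offset":[-0.02,0,-0.2],"angular":[0,0,0]},{"offset":[-0.02,0,-0.2],"angular":[0,0,0]}]'
python3 - <<'E'
from m import *
K,M,im,d=snap('wrist','w2.png');P=cloud(K,M,d);x,y,z=np.moveaxis(P,2,0)
g=(im.max(2)<70)&(np.hypot(x-556,y+396)<75)&(z>155)&(z<195);print('grip',*line(P[g]),P[g][:,2].max())
hsv=cv2.cvtColor(im,cv2.COLOR_RGB2HSV)
w=(np.hypot(x-556,y+396)<85)&(hsv[...,0]<25)&(hsv[...,1]>120)&(z>10)&(z<25);Q=P[w];print('trivet',len(Q),cv2.minEnclosingCircle(Q[:,:2].astype(np.float32)))
E
```

```text
clock: 12.45
tcp_pos: [546.8, -414.0, 352.9]
tool_rot: [0.843, 0.538, 0.0, 0.0]
force: [0.2, 0.5, -0.5]
gripper_width: 85.4
grip_force: 0.0
grip n 1074 mid [ 554.8 -396.3  179. ] len 88.12095771656969 yaw -115.18271407186288 182.68972925094516
trivet 141 ((575.6935424804688, -355.56964111328125), 52.36174774169922)
```

View pics/w2.png

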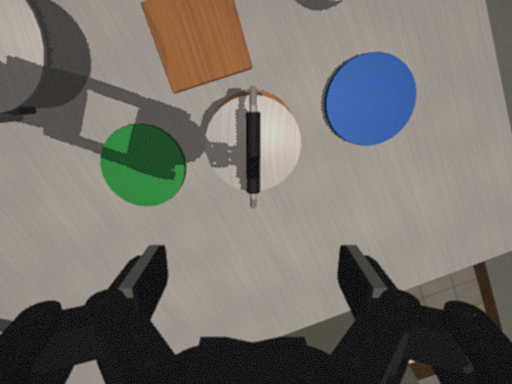

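The pot stands level on the trivet at (253,145) with only a sliver of wood showing. I'll verify the overhang from other views once the arm is away. Next is the cover: going above its handle.

```bash
python3 - <<'E'
from m import *
from scipy.optimize import least_squares as ls
T0={'scene':(561.1,-392.2),'side':(551.2,-398.9)}
for c in('scene','side'):
    K,M,im,d=snap(c,c+'3.png');P=cloud(K,M,d);x,y,z=np.moveaxis(P,2,0);hsv=cv2.cvtColor(im,cv2.COLOR_RGB2HSV)
    near=np.hypot(x-556,y+396)<85
    Q=P[near&(z>30)&(z<105)&(hsv[...,1]<70)]
    f=ls(lambda p:np.hypot(Q[:,0]-p[0],Q[:,1]-p[1])-60,[556,-396],loss='soft_l1',f_scale=2)
    Wd=P[near&(z>12)&(z<25)&(hsv[...,0]<25)&(hsv[...,1]>120)]; r=np.hypot(*(Wd[:,:2]-f.x).T);a=np.degrees(np.arctan2(Wd[:,1]-f.x[1],Wd[:,0]-f.x[0]))
    print(c,'pot',f.x,'wood reach by azimuth',[(b,round(float(np.percentile(r[abs(a-b)<15],97)))) for b in range(-165,180,30) if (abs(a-b)<15).sum()>4])
s=telemetry.read_state();A=R.from_quat(s['tool_rot']).as_matrix()
np.set_printoptions(precision=4,suppress=True)
for yw in (97,):
    for k in([555,-150,353],[520,260,300]): print(k,plan(k,yw))
print(s['joint_positions'])
a=cv2.imread('pics/scene3.png')[180:330,60:210];b=cv2.imread('pics/side3.png')[160:310,270:420]
cv2.imwrite('pics/placed.png',cv2.resize(np.hstack([a,b]),(800,400)))
E
```

```text
scene pot [ 555.4 -396.1] wood reach by azimuth [(-75, 68), (-45, 70), (-15, 72), (15, 72), (45, 72), (75, 72), (105, 71)]
side pot [ 555.9 -397.7] wood reach by azimuth [(-165, 71), (-135, 71), (-105, 68), (-75, 66), (-45, 67), (105, 71), (135, 72), (165, 71)]
[555, -150, 353] ('offset', array([ 0.2424, -0.1032, -0.002 ]), 'angular', [array([-0.0013, -0.0092, -4.2551]), array([-0.0079,  0.0011,  2.0281])])
[520, 260, 300] ('offset', array([ 0.5994, -0.3074,  0.0523]), 'angular', [array([-0.0013, -0.0092, -4.2551]), array([-0.0079,  0.0011,  2.0281])])
[-0.7736  0.3922  1.0649  0.0001  1.6883 -0.339 ]
```

View pics/placed.png

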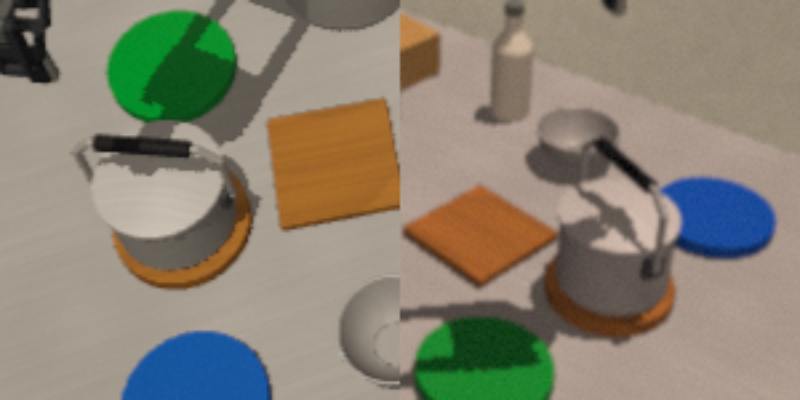

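Wood extends 66–72 mm from the pot's centre in every visible direction, against a base radius of 55, so nothing overhangs. Moving to the cover now.

```bash
python3 -m creep '[{"offset":[0.006,-0.003,0],"angular":[0,0,0]},{"offset":[0.024,-0.013,0],"angular":[0,0,0.05]},{"offset":[0.055,-0.03,0],"angular":[0,0,0.1]},{"offset":[0.091,-0.05,0],"angular":[0,0,0.15]},{"offset":[0.134,-0.073,0],"angular":[0,0,0.2]},{"offset":[0.182,-0.1,0],"angular":[0,0,0.3]},{"offset":[0.231,-0.126,0],"angular":[0,0,0.4]},{"offset":[0.28,-0.153,0],"angular":[0,0,0.5]},{"offset":[0.328,-0.179,0],"angular":[0,0,0.6]},{"offset":[0.377,-0.206,0],"angular":[0,0,0.7]},{"offset":[0.425,-0.232,0],"angular":[0,0,0.8]},{"offset":[0.474,-0.259,0.01],"angular":[0,0,0.85]},{"offset":[0.517,-0.282,0.02],"angular":[0,0,0.9]},{"offset":[0.553,-0.302,0.03],"angular":[0,0,0.95]},{"offset":[0.584,-0.318,0.04],"angular":[0,0,1]},{"offset":[0.602,-0.328,0.05],"angular":[0,0,1]},{"offset":[0.608,-0.332,0.053],"angular":[0,0,1]}]' 1
python3 -m creep '[{"offset":[0,0,0],"angular":[0,0,0.25]},{"offset":[0,0,0],"angular":[0,0,0.55]},{"offset":[0,0,0],"angular":[0,0,0.85]},{"offset":[0,0,0],"angular":[0,0,1]},{"offset":[0,0,0],"angular":[0,0,1]},{"offset":[0,0,0],"angular":[0,0,1]},{"offset":[0,0,0],"angular":[0,0,1]}]' 1
python3 - <<'E'
from m import *
K,M,im,d=snap('wrist','w4.png');P=cloud(K,M,d);x,y,z=np.moveaxis(P,2,0)
np.set_printoptions(precision=4,suppress=True)
g=(im.max(2)<70)&(np.hypot(x-520,y-279)<70)&(z>97)&(z<125);print('cover',*line(P[g]),P[g][:,2].max())
Q=P[g&(z>107)];print(len(Q),*line(Q))
print([(r['score'],atz(K,M,r['position'],108)) for r in finder.pinpoint('wrist','cover_grip')[:2]])
w=(z>67)&(z<79);n,l,st,_=cv2.connectedComponentsWithStats(w.astype(np.uint8));i=1+st[1:,4].argmax();print(cv2.minAreaRect(P[l==i][:,:2].astype(np.float32)))
s=telemetry.read_state();print(s['joint_positions'],R.from_quat(s['tool_rot']).as_matrix())
E
```

```text
clock: 14.72
tcp_pos: [501.1, 277.7, 298.1]
tool_rot: [0.95, 0.313, -0.001, 0.0]
force: [-0.2, -0.2, -0.7]
gripper_width: 85.3
grip_force: 0.0
clock: 15.6
tcp_pos: [502.2, 276.8, 299.5]
tool_rot: [0.998, 0.068, 0.0, 0.0]
force: [0.3, -1.1, 0.2]
gripper_width: 85.7
grip_force: 0.0
cover n 768 mid [519.1806 282.352  112.7696] len 99.14480669994725 yaw -172.63169863148008 115.94501627809655
768 n 768 mid [519.1806 282.352  112.7696] len 99.14480669994725 yaw -172.63169863148008
[(0.57, array([518.5141, 285.4642, 108.    ]))]
((530.76416015625, 185.36192321777344), (220.24429321289062, 410.3302307128906), 7.248709678649902)
[ 0.3533  0.159   1.4567 -0.0001  1.5259  1.7881] [[ 0.9908  0.1356  0.0001]
 [ 0.1356 -0.9908 -0.0001]
 [ 0.      0.0001 -1.    ]]
```

View pics/w4.png

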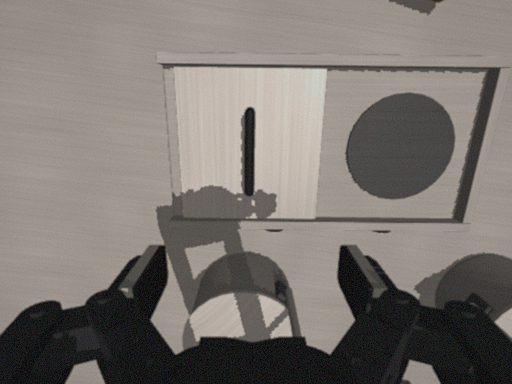

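The wrist view shows the cover handle upright at (249,152), with the bare hotplate at (400,147) to the right and the end wall beyond. Bar middle is (519.2, 282.4) and its axis about 108. Travel is about 198 mm along tool +y. Descending to grasp.

```bash
python3 -m creep '[{"offset":[0.0176,-0.0032,0.02],"angular":[0,0,-0.015]},{"offset":[0.0176,-0.0032,0.06],"angular":[0,0,-0.015]},{"offset":[0.0176,-0.0032,0.1],"angular":[0,0,-0.015]},{"offset":[0.0176,-0.0032,0.14],"angular":[0,0,-0.015]},{"offset":[0.0176,-0.0032,0.175],"angular":[0,0,-0.015]},{"offset":[0.0176,-0.0032,0.2],"angular":[0,0,-0.015]},{"offset":[0.0176,-0.0032,0.21],"angular":[0,0,-0.015]},{"offset":[0.0176,-0.0032,0.21],"angular":[0,0,-0.015]}]' 1
python3 -m creep '[{"offset":[0,0,0],"angular":[0,0,0]},{"offset":[0,0,0],"angular":[0,0,0]},{"offset":[0,0,0],"angular":[0,0,0]},{"offset":[0,0,0],"angular":[0,0,0]},{"offset":[0,0,0],"angular":[0,0,0]},{"offset":[0,0,0],"angular":[0,0,0]},{"offset":[0,0,0],"angular":[0,0,0]},{"offset":[0,0,0],"angular":[0,0,0]}]' 0 40
```

```text
clock: 16.7
tcp_pos: [518.9, 282.6, 89.2]
tool_rot: [0.997, 0.072, -0.0, 0.0]
force: [-0.9, 0.3, -0.0]
gripper_width: 85.3
grip_force: 0.0
clock: 17.7
tcp_pos: [519.3, 282.8, 90.0]
tool_rot: [0.997, 0.072, 0.0, -0.0]
force: [-1.6, -0.7, 4.7]
gripper_width: 10.3
grip_force: 39.2
```

```bash
python3 -m creep '[{"offset":[0,0.003,0],"angular":[0,0,0.01]},{"offset":[-0.0002,0.01,0],"angular":[0,0,0.02]},{"offset":[-0.0004,0.022,0],"angular":[0,0,0.036]},{"offset":[-0.0007,0.04,0],"angular":[0,0,0.036]},{"offset":[-0.0011,0.06,0],"angular":[0,0,0.036]},{"offset":[-0.0014,0.08,0],"angular":[0,0,0.036]},{"offset":[-0.0018,0.1,0],"angular":[0,0,0.036]},{"offset":[-0.0021,0.12,0],"angular":[0,0,0.036]},{"offset":[-0.0025,0.14,0],"angular":[0,0,0.036]},{"offset":[-0.0028,0.16,0],"angular":[0,0,0.036]},{"offset":[-0.0031,0.175,0],"angular":[0,0,0.036]},{"offset":[-0.0033,0.185,0],"angular":[0,0,0.036]},{"offset":[-0.0034,0.19,0],"angular":[0,0,0.036]},{"offset":[-0.0034,0.19,0],"angular":[0,0,0.036]}]' 0 40
python3 -m creep '[{"offset":[0,0.002,0],"angular":[0,0,0]},{"offset":[0,0.004,0],"angular":[0,0,0]},{"offset":[0,0.005,0],"angular":[0,0,0]},{"offset":[0,0.006,0],"angular":[0,0,0]},{"offset":[0,0.006,0],"angular":[0,0,0]}]' 0 40
```

```text
clock: 19.45
tcp_pos: [543.1, 92.9, 89.9]
tool_rot: [0.998, 0.063, 0.0, 0.001]
force: [-0.9, -1.7, 5.7]
gripper_width: 10.6
grip_force: 39.2
clock: 20.08
tcp_pos: [543.7, 87.9, 89.9]
tool_rot: [0.998, 0.063, 0.0, 0.0]
force: [-1.9, 0.7, 5.8]
gripper_width: 10.9
grip_force: 39.2
```

```bash
python3 -m creep '[{"offset":[0,0.001,0],"angular":[0,0,0]},{"offset":[0,0.002,0],"angular":[0,0,0]},{"offset":[0,0.003,0],"angular":[0,0,0]},{"offset":[0,0.003,0],"angular":[0,0,0]}]' 0 40
python3 -m creep '[{"offset":[0,0.001,0],"angular":[0,0,0]},{"offset":[0,0.002,0],"angular":[0,0,0]},{"offset":[0,0.002,0],"angular":[0,0,0]}]' 0 40
```

```text
clock: 20.58
tcp_pos: [543.8, 87.5, 89.9]
tool_rot: [0.998, 0.063, 0.0, -0.002]
force: [-1.9, 8.4, 6.4]
gripper_width: 10.7
grip_force: 39.3
clock: 20.95
tcp_pos: [543.8, 87.5, 89.9]
tool_rot: [0.998, 0.063, 0.0, -0.004]
force: [-3.3, 13.1, 6.1]
gripper_width: 10.5
grip_force: 39.5
```

The cover is against the wall: motion stopped and force climbed to 13 N. Easing off and releasing.

```bash
python3 -m creep '[{"offset":[0,-0.001,0],"angular":[0,0,0]},{"offset":[0,-0.003,0],"angular":[0,0,0]},{"offset":[0,-0.003,0],"angular":[0,0,0]}]' 0 20
python3 -m creep '[{"offset":[0,0,0],"angular":[0,0,0]},{"offset":[0,0,0],"angular":[0,0,0]},{"offset":[0,0,0],"angular":[0,0,0]},{"offset":[0,0,0],"angular":[0,0,0]},{"offset":[0,0,0],"angular":[0,0,0]},{"offset":[0,0,0],"angular":[0,0,0]},{"offset":[0,0,-0.03],"angular":[0,0,0]},{"offset":[0,0,-0.08],"angular":[0,0,0]},{"offset":[0,0,-0.13],"angular":[0,0,0]},{"offset":[-0.02,-0.0,-0.18],"angular":[0,0,0]},{"offset":[-0.02,0,-0.21],"angular":[0,0,0]},{"offset":[-0.02,0,-0.21],"angular":[0,0,0]},{"offset":[-0.02,0,-0.21],"angular":[0,0,0]}]' 1
python3 - <<'E'
from m import *
K,M,im,d=snap('wrist');P=cloud(K,M,d);x,y,z=np.moveaxis(P,2,0)
g=(im.max(2)<70)&(np.hypot(x-543,y-87)<70)&(z>97)&(z<125);print('cover',*line(P[g]))
K,M,im2,d=snap('side')
cv2.imwrite('pics/end.png',cv2.resize(np.hstack([im,im2]),(800,300))[:,:,::-1])
E
```

```text
clock: 21.32
tcp_pos: [543.8, 87.5, 89.9]
tool_rot: [0.998, 0.063, 0.0, -0.001]
force: [-1.4, 4.8, 7.4]
gripper_width: 10.3
grip_force: 39.4
clock: 22.95
tcp_pos: [523.4, 83.7, 298.3]
tool_rot: [0.998, 0.063, -0.001, -0.0]
force: [-0.4, 0.2, -0.2]
gripper_width: 85.2
grip_force: 0.0
cover n 799 mid [543.4  87.3 112.8] len 99.77610948468964 yaw -172.60908749950403
```

View pics/end.png

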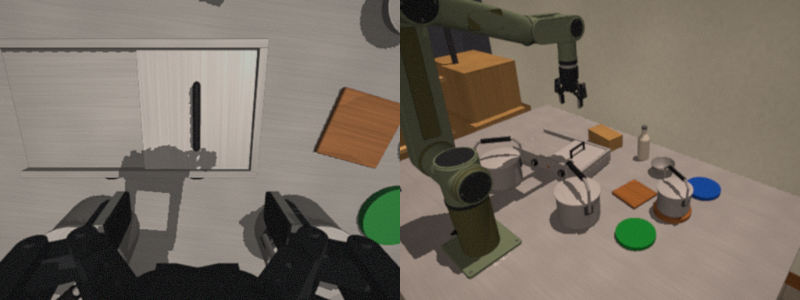

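The wrist view shows the cover (137–250, 50–170) flush against the end wall with the hotplate hidden. The side view shows the pot on the wooden trivet and everything else where it was. Handing in.

```bash
python3 -c "
from rig import ticket; print(ticket.close_job())"
```

```text
the job is handed in; nothing more can be done
None
```

The smallest pot is on the wooden trivet with no overhang seen, the cover is against the end wall over the hotplate, and the job was handed in at about 23 s; no verdict came back.

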